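# Clamp a weighed tin in the ratchet-knob vice

## Robot

A 6-joint arm with a two-finger parallel gripper is mounted at the origin on the work surface; the furniture and walls round the work are solid. World frame = base frame: x ahead of the robot, y to its left, z up, the work surface at z = 0. Lengths are in m, angles in rad, forces in N, time in s.
With the tool pointing down it reaches from about 0.25 to 0.8 m from the base axis. Payload 3.9 kg.
Tool frame: the origin (TCP) lies on the centre line of the jaws, within the pads' length; the fingertips stand 11 mm ahead of it and the grasp point (between the pads) lies 8 mm behind it (manip.tip_reach is the distance from the TCP to the fingertips, in m); x points along the fingers, y is the direction in which the jaws open and shut, and the axes are right-handed (so a half turn about x gives the same grasp; the last joint's range is limited). The gripper opens to 85 mm and grips with 20 to 120 N. Pads are 22 mm wide; open, the fingers measure 114 mm over their backs; the gripper's body (76 mm by 85 mm) begins 54 mm behind the grasp point. The pads swing forward as they close: fully open they stand 13 mm farther back than shut.
Start: joints at [1.129, 0.26, -0.138, 1.173, 0, 1.571], TCP at [0.224, 0.475, 0.242] pointing down, gripper open.
Joint ranges: [-2.78, 2.78], [-0.83, 1.72], [-1.28, 1.37], [-1.9, 2.12], [-1.57, 1.48], [-3.14, 3.14]. Speed limits (rad/s): [2.57, 2.57, 3.14, 3.14, 3.14, 3.14].

## Interface

Orientations are given as a unit quaternion [x, y, z, w].
In Python, from cell import manip gives the robot as it stands. The module is installed in compiled form; this text tells all that it offers.
- The arm moves only by the tool jog_arm, never from a script. Its argument "motion" is a list of rows, each a list of 4 numbers: the shift along the tool's x, y, z in m, then the turn about the tool's x in degrees. In form: [[x, y, z, spin], ...]. A call has 1 to 5 rows; each row shifts and turns the commanded pose from where the row before left it, along the tool's axes as they then stand; what a row does not reach is not made up. A row lasts 1/8 s, in which the tool goes at most 62.5 mm and 10.7 degrees, less where a joint would pass 70% of its speed; a pose out of reach is approached as far as the arm can. A call with a gripper value outside its range is refused whole. "gripper" is the finger opening in m, from 0 to 0.0854, set as the call begins (left out, the last holds). The fingers move at their own pace and stop on an object; the grip force is fixed at half the most. Time passes only in rows, so rows that do not move let the fingers close. It gives the time, the measured TCP pose, the force and the opening at its end, in the units of the state.
- manip.get_state(): the state, without advancing time (a new reading comes with each control period).
- manip.grab_frame(name): name is "scene" or "top" or "wrist"; returns the picture (480x640x3 uint8, red, green, blue); there is no depth.
- manip.camera_params(name): a dict with "fx", "fy", "cx", "cy" (pixels), "R" (3x3) and "t" (3): a world point X has camera coordinates R X + t. Camera axes: x right, y down, z forward; pixel columns grow to the right and rows downward; lengths in m; the calibration is good to about 2 mm. A picture is of the moment at which its call begins: read the wrist's pose just before it. camera_params takes no time and is no camera call; for the wrist camera it gives the pose at the moment of the call.
- manip.job_done(): hands the job in, once; it reports no verdict.
The state is a dict: "t": time; "joints": joint angles; "joint_velocities": joint speeds; "joint_torque": joint torques, N m; "eef_pos": TCP position; "eef_rot": TCP orientation; "force": force on the tool from outside, world axes, zero at the start; "ft_torque": the same for the moment, N m; "width": opening from 0.0 (shut) to 1.0 (fully open).
Only numpy, scipy, OpenCV 4.12 (cv2) and the standard library are available. Lean on these libraries where they do the work, as an engineer would, in place of code of your own. Each camera call takes 0.05 s, during which the arm holds its last target. There are 200 camera calls.

## Task

Take the closed tin off the pan of the bench scale and set it down gently, flat and upright, on the bed of the little vice between its V stop and its jaw. Then tighten the vice by turning its ratchet knob clockwise until the ratchet slips with a click, stop after one or two clicks so that the thin tin is held firmly against the V stop, and let go. Leave the open tin, the label roll and the marker where they are.

Things in the scene. Friction and masses are not known exactly. Their poses are not given: they have to be found in the camera images.
- tin_center (a point): the thin-walled closed tin to clamp: gold lacquered, round, 66 mm in diameter, 22 mm high, 50 to 120 g, standing flat on the scale's round pan (122 mm in diameter, top 85 mm above the table; the scale's body beside it is 62 mm high). The point is the tin's centre, half-way up (11 mm above its underside); z up
- nest (a point): the seat on the vice's bed: where the tin's centre (half-way up) is when the tin stands flat on the bed and touches both faces of the V stop; axes as the vice's. With the jaw back the tin has 6 to 10 mm of play along x; its sides at +y and -y stay open for fingers
- vice: the little bolted-down aluminium vice, 200 x 84 mm; origin at the centre of its underside. Along its x axis: steel V stop at -x (top 31 mm above the table), bed (top 12 mm above the table) with the nest 45 mm to -x of the origin, sliding steel jaw, grey gear housing (68 x 64 mm, 52 mm high), on it the knob, its axis 60 mm to +x of the origin; z up
- jaw_face (a point): middle of the front face of the sliding jaw (40 mm wide, top 31.5 mm above the table), which touches the tin; axes as the vice's. At the start 38 to 42 mm from the nest; moves to -x 8 mm for each radian the collar turns clockwise. The face is sprung: after it touches the tin the knob turns on a fraction of a radian, ever harder, before the ratchet slips. The screw is self-locking
- knob_grip (a point): the ratchet knob on the housing: a black upright bar, 46 mm long along its own x, 14 mm thick along its own y, from 64 to 95 mm above the table, on a disc of 35 mm diameter. The point is on its upright turning axis, 84 mm above the table; z up. Pinch it across its thickness; clockwise from above (a negative turn about z) tightens.
- knob: the same knob, origin on its turning axis at table height. First free play (up to 0.45 rad), then it turns at about 0.15 N m until the jaw touches; the torque climbs to nearly 0.3 N m, then the ratchet slips: at each click (0.31 rad apart) it falls to about 0.09 N m and rises again. The first click comes after 1.4 to 2.7 rad in all, so re-grip; let go, it springs back 0.1 to 0.2 rad
- collar_mark (a point): a black line on the steel collar (54 mm in diameter, top 59 mm above the table) under the knob; the knob drives the collar through the ratchet. Its axes are parallel to the knob's at the start; later the angle between its x axis and the knob's x axis is what the ratchet has slipped (0.31 rad a click). The point is 22 mm from the turning axis, on the collar's -x side
- open_tin: bystander: an open gold tin filled with black roe, 90 mm in diameter, 35 mm high; origin at the centre of its underside
- label_roll: bystander: a white roll of labels lying flat, 83 mm in diameter, 40 mm high; origin at the centre of its underside
- marker: bystander: a white marker pen with a dark cap, lying along its own x, 130 x 13 x 14 mm; origin at the centre of its underside

How it is judged:
By the outcome, as a careful person would: the job done as asked, in the order asked, and still so for the second after the job is handed in, with the robot touching nothing.
It also fails if it takes over 67 s, if anything falls off the work surface, if the arm or the gripper's body presses on something with over 40 N, if the wrist force passes 120 N, or if a joint passes its speed limit or range.

## Working session

There is one attempt and no reset: what is moved stays moved. The work goes in short steps, Python scripts to look and compute and a tool call to move; the robot and the scene stay as the last step left them, time stands still between calls to the robot, and variables do not carry over. Pictures are saved under pics/ and viewed, about 8 in all and at most 12, crops included, and the job is handed in when it is done.

Besides the shell and the picture viewer there is one more tool, called as a command line: name --pt "numbers of a row" for each row, then --argument value for the rest. jog_arm: Moves the arm, as the interface text tells. Its arguments: {"type":"object","properties":{"motion":{"type":"array"},"gripper":{"type":"number"}},"required":["motion"]}

```bash
mkdir -p pics; cat > h.py <<'E'
import numpy as np, cv2
from cell import manip
from scipy.spatial.transform import Rotation as Ro
def grab(n,f=None):
    p=manip.camera_params(n); im=manip.grab_frame(n)
    if f: cv2.imwrite('pics/'+f,im[:,:,::-1])
    return im,p
def ray(p,u,v):
    R=np.array(p['R']);t=np.array(p['t'])
    return -R.T@t, R.T@np.array([(u-p['cx'])/p['fx'],(v-p['cy'])/p['fy'],1])
def onz(p,u,v,z):
    c,d=ray(p,u,v); return c+d*(z-c[2])/d[2]
def proj(p,X):
    q=np.array(p['R'])@np.array(X)+np.array(p['t']); return q[0]/q[2]*p['fx']+p['cx'],q[1]/q[2]*p['fy']+p['cy']
E
python3 - <<'E'
from h import *
s=manip.get_state();print(s);
a,p=grab('top','top1.png');b,q=grab('scene','sc1.png')
print(p,q,manip.tip_reach)
E
```

```text
{'t': 0.0, 'joints': array([ 1.12898528e+00,  2.60666645e-01, -1.39399106e-01,  1.17271909e+00,
        8.49282249e-06,  1.57078825e+00]), 'joint_velocities': array([-0.00092473, -0.001519  ,  0.00031326,  0.00016935,  0.00119182,
        0.00198591]), 'joint_torque': array([-4.48926739e-04, -4.05679321e+01,  2.53924119e+01,  1.88658811e-02,
        3.46299544e-05,  6.70338579e-06]), 'eef_pos': array([0.22418361, 0.47397242, 0.24146265]), 'eef_rot': array([ 0.15424829,  0.69008095, -0.1556189 ,  0.68976699]), 'force': array([-0.13700934, -0.16163483,  1.27629328]), 'ft_torque': array([-0.02598495, -0.02983139, -0.05660374]), 'width': 1.0046147608452454}
{'fx': 538.9957905199044, 'fy': 538.9957905199044, 'cx': 327.89620435825367, 'cy': 232.30526788014947, 'R': array([[-0.01775077, -0.99971239, -0.01612619],
       [-0.99803058,  0.01868684, -0.05988127],
       [ 0.06016539,  0.01503149, -0.99807524]]), 't': array([-0.12898291,  0.63136829,  0.91633953])} {'fx': 436.9911466842097, 'fy': 436.9911466842097, 'cx': 322.89669319285827, 'cy': 238.7410770125649, 'R': array([[ 0.88045358, -0.47388418,  0.01533876],
       [-0.21430388, -0.4266074 , -0.87868082],
       [ 0.42293657,  0.77035051, -0.47716323]]), 't': array([-0.60997121,  0.14542042,  0.75803816])} 0.011
```

View pics/top1.png

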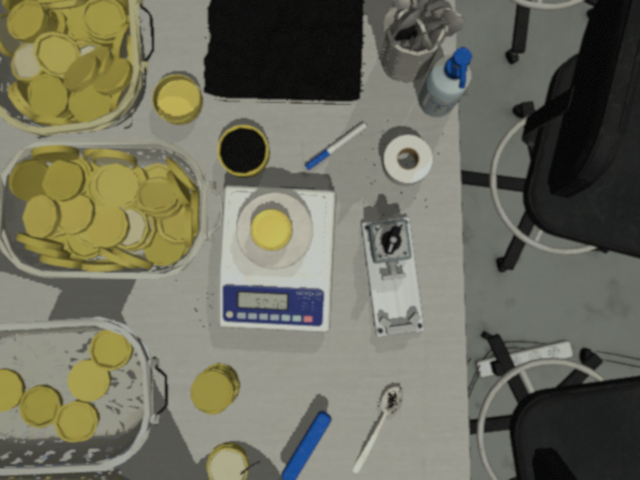

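View pics/sc1.png

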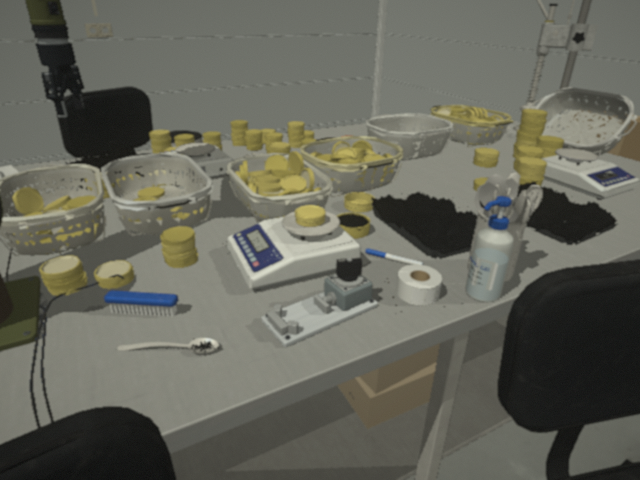

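The top view shows the tin at about (271,229) on the scale and the vice around (392,275), with its V stop at (400,322) and its knob at (391,238). The roll is at (407,158), the marker at (336,145) and the open tin at (244,150). Next I'll measure these and enlarge the vice.

```bash
python3 - <<'E'
from h import *
im=cv2.imread('pics/top1.png');p=manip.camera_params('top')
hsv=cv2.cvtColor(im,cv2.COLOR_BGR2HSV)
m=cv2.inRange(hsv,(20,110,90),(35,255,255)); 
M=np.zeros_like(m);M[195:265,240:310]=m[195:265,240:310]
c=max(cv2.findContours(M,0,1)[0],key=cv2.contourArea);e=cv2.fitEllipse(c);print('tin',e,onz(p,*e[0],.107))
for n,u,v,z in [('knob',391,238,.095),('roll',407,158,.04),('open',244,150,.035)]:print(n,onz(p,u,v,z))
for u,v in[(362,222),(411,217),(424,329),(376,333)]:print(onz(p,u,v,.012))
c=im[205:345,330:440];cv2.imwrite('pics/c1.png',cv2.resize(c,None,fx=4.2,fy=4.2,interpolation=2))
w,q=grab('wrist');print(q['R'],q['t'],q['fx'])
E
```

```text
tin ((270.8600769042969, 229.3082275390625), (39.56555938720703, 39.75187683105469), 57.118595123291016) [ 0.62993182 -0.05231239  0.107     ]
knob [ 0.61334246 -0.24154799  0.095     ]
roll [ 0.75174561 -0.27770129  0.04      ]
open [0.77250752 0.00117107 0.035     ]
[ 0.64615788 -0.2001948   0.012     ]
[ 0.65327198 -0.28568962  0.012     ]
[ 0.4595125  -0.30278743  0.012     ]
[ 0.45399294 -0.22015259  0.012     ]
[[ 0.42719291  0.90415826 -0.00201223]
 [ 0.86908765 -0.41000701  0.27673257]
 [ 0.24938501 -0.119967   -0.96094487]] [-0.52393489 -0.03650882  0.37880406] 353.07966822684403
```

View pics/c1.png

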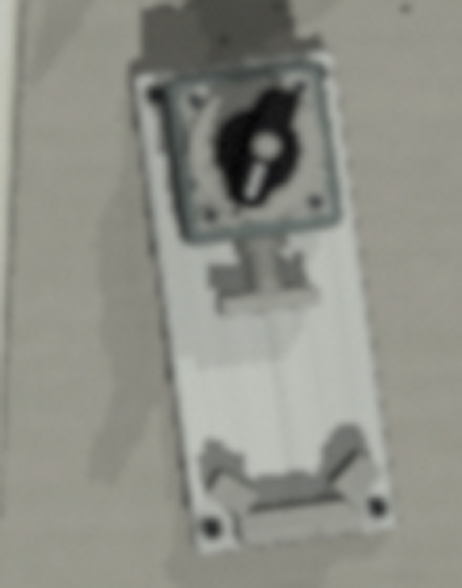

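```bash
cat >> h.py <<'E'
def go(pos,yaw,half=0):
    "spin first (deg), then the shift in the tool's axes after the spin; yaw = direction of the jaw axis (mod pi)"
    s=manip.get_state(); R=Ro.from_quat(s['eef_rot']).as_matrix()
    y=R[:,1]; cur=np.arctan2(y[1],y[0])
    d=(yaw-cur+np.pi/2)%np.pi-np.pi/2+half*np.pi   # ccw from above
    spin=-d
    D=np.array([[0,np.sin(0),0],[0,0,0],[0,0,0]],float)
    xa=np.array([0,0,-1.]); ya=np.array([np.cos(cur+d),np.sin(cur+d),0]); za=np.cross(xa,ya)
    dp=np.array(pos)-s['eef_pos']
    print('spin deg %.1f'%np.degrees(spin),'shift mm',np.round([dp@xa*1e3,dp@ya*1e3,dp@za*1e3],1),'| toolx',np.round(R[:,0],3),'j6 %.2f'%s['joints'][5],'t %.2f'%s['t'],'pos',np.round(s['eef_pos'],4),'yaw %.3f'%cur,'F',np.round(s['force'],1),'w %.3f'%s['width'])
E
sed -i '/D=np.array/d' h.py
python3 - <<'E'
from h import *
p=manip.camera_params('top')
P=[onz(p,330+u/4.2,205+v/4.2,.008)[:2] for u,v in [(135,70),(330,55),(395,525),(203,553)]]
P=np.array(P);print(P)
o=P.mean(0);x=(P[0]+P[1]-P[2]-P[3])/2;print('len',np.linalg.norm(x),'wid',np.linalg.norm((P[0]+P[3]-P[1]-P[2])/2))
yaw=np.arctan2(x[1],x[0]);x/=np.linalg.norm(x);print('vice',o,yaw,'nest',o-.045*x,'knob',o+.06*x)
a=onz(p,330+292/4.2,205+85/4.2,.09);b=onz(p,330+250/4.2,205+203/4.2,.09);print('knob',(a+b)/2,np.arctan2(*(a-b)[[1,0]]))
go([.63,-.052,.2],yaw+np.pi/2)
q=manip.camera_params('wrist');print(np.array(q['R']).T@-np.array(q['t']))
E
```

```text
[[ 0.64705182 -0.20065214]
 [ 0.65177385 -0.28195735]
 [ 0.45731669 -0.30345291]
 [ 0.4471446  -0.22431583]]
len 0.19847079153028435 wid 0.080566061658952
vice [ 0.55082174 -0.25259456] 0.11401485481026151 nest [ 0.50611391 -0.25771412] knob [ 0.61043218 -0.24576848]
knob [ 0.61145515 -0.24762681  0.09      ] -0.365429271616384
spin deg -31.8 shift mm [  41.7 -568.9  343.3] | toolx [-0.001 -0.001 -1.   ] j6 1.57 t 0.15 pos [0.2242 0.4741 0.2417] yaw 1.129 F [ 0.8  0.6 -0.1] w 0.999
[0.16110662 0.50424597 0.37316526]
```

jog_arm --pt "0 0 0 -10.6" --pt "0 0 0 -10.6" --pt "0 0 0 -10.6" --pt "0 -44 26 0" --pt "0 0 0 0" --gripper 0.0854

```text
t: 0.78
eef_pos: [0.2632, 0.4218, 0.242]
eef_rot: [-0.039, 0.706, 0.038, 0.706]
force: [-0.3, 0.2, 0.1]
width: 0.998
```

I gave that row in millimetres by mistake, and the per-row limit capped it harmlessly. From here I'll use metres.

```bash
python3 - <<'E'
from h import *
go([.63,-.052,.2],.114+np.pi/2)
E
```

```text
spin deg -0.3 shift mm [  42.  -512.5  310.5] | toolx [-0.    -0.002 -1.   ] j6 0.90 t 0.78 pos [0.2632 0.4218 0.242 ] yaw 1.680 F [-0.3  0.2  0.1] w 0.998
```

jog_arm --pt "0 -0.04 0.025 0" --pt "0 -0.04 0.025 0" --pt "0 -0.04 0.025 0" --pt "0 -0.04 0.025 0" --pt "0 -0.04 0.025 0"

```text
t: 1.4
eef_pos: [0.4096, 0.2394, 0.2422]
eef_rot: [-0.04, 0.706, 0.04, 0.706]
force: [-0.4, 0.5, -0.1]
width: 1.002
```

jog_arm --pt "0 -0.04 0.025 0" --pt "0 -0.04 0.025 0" --pt "0 -0.04 0.025 0" --pt "0 -0.04 0.025 0" --pt "0 -0.04 0.025 0"

```text
t: 2.02
eef_pos: [0.5567, 0.0548, 0.2421]
eef_rot: [-0.04, 0.706, 0.04, 0.706]
force: [0.1, -0.1, -0.1]
width: 1.002
```

jog_arm --pt "0.01 -0.04 0.025 0" --pt "0.01 -0.04 0.025 0" --pt "0.01 -0.03 0.01 0" --pt "0 0 0 0" --pt "0 0 0 0"

```text
t: 2.65
eef_pos: [0.6275, -0.0463, 0.212]
eef_rot: [-0.04, 0.706, 0.04, 0.706]
force: [-0.4, 0.9, -0.2]
width: 1.0
```

```bash
python3 - <<'E'
from h import *
go([.63,-.052,.2],.114+np.pi/2)
im,p=grab('wrist','w1.png')
print('tin predicted',proj(p,[.63,-.0523,.107]),'nest',proj(p,[.506,-.258,.023]))
hsv=cv2.cvtColor(im,cv2.COLOR_RGB2HSV)
m=cv2.inRange(hsv,(18,110,80),(36,255,255))
for c in cv2.findContours(m,0,1)[0]:
    if cv2.contourArea(c)>1500: e=cv2.fitEllipse(c);print(np.round(e[0]),np.round(e[1]),onz(p,*e[0],.107),cv2.boundingRect(c))
E
```

```text
spin deg -0.0 shift mm [12.  -6.   1.8] | toolx [-0.001  0.001 -1.   ] j6 -0.19 t 2.65 pos [ 0.6275 -0.0463  0.212 ] yaw 1.684 F [-0.4  0.9 -0.2] w 1.000
tin predicted (np.float64(312.2128081322782), np.float64(240.38443642005905)) nest (np.float64(79.77973112236711), np.float64(38.209253262540614))
[351. 354.] [79. 86.] [ 0.71738356 -0.01288533  0.107     ] (310, 313, 85, 81)
[310. 238.] [89. 90.] [ 0.62833647 -0.05434121  0.107     ] (264, 193, 91, 90)
[566. 280.] [187. 210.] [0.63882881 0.13364439 0.107     ] (456, 182, 184, 215)
```

View pics/w1.png

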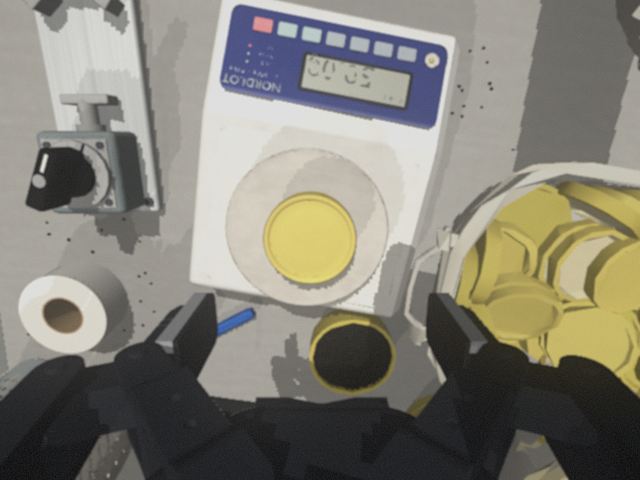

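The wrist view shows the tin at (310,238) inside the jaw plane, and the two views agree to 2 mm. I'll descend to it.

```bash
python3 - <<'E'
from h import *
go([.6292,-.0533,.099],.114+np.pi/2)
E
```

```text
spin deg 0.0 shift mm [113.4  -7.5   0.8] | toolx [-0.     0.001 -1.   ] j6 -0.19 t 2.70 pos [ 0.6275 -0.046   0.2124] yaw 1.685 F [ 0.5  0.9 -0.4] w 0.999
```

jog_arm --pt "0.02 -0.0075 0.001 0" --pt "0.03 0 0 0" --pt "0.025 0 0 0" --pt "0.015 0 0 0" --pt "0 0 0 0"

```text
t: 3.32
eef_pos: [0.6288, -0.0535, 0.1217]
eef_rot: [-0.04, 0.707, 0.041, 0.705]
force: [-1.1, -0.4, 0.5]
width: 1.002
```

jog_arm --pt "0.01 0 0 0" --pt "0.007 0 0 0" --pt "0.006 0 0 0" --pt "0 0 0 0" --pt "0 0 0 0"

```text
t: 3.95
eef_pos: [0.6297, -0.0544, 0.0995]
eef_rot: [-0.04, 0.706, 0.04, 0.706]
force: [-0.2, 0.6, -0.2]
width: 0.998
```

jog_arm --pt "0 0 0 0" --pt "0 0 0 0" --pt "0 0 0 0" --pt "0 0 0 0" --pt "0 0 0 0" --gripper 0.06

```text
t: 4.58
eef_pos: [0.6303, -0.0544, 0.1004]
eef_rot: [-0.04, 0.705, 0.04, 0.707]
force: [-1.6, 0.3, 6.0]
width: 0.722
```

jog_arm --pt "0 0 0 0" --pt "0 0 0 0" --pt "-0.005 0 0 0" --pt "-0.01 0 0 0" --pt "0 0 0 0"

```text
t: 5.2
eef_pos: [0.6304, -0.0545, 0.1153]
eef_rot: [-0.04, 0.705, 0.04, 0.707]
force: [-0.0, -0.0, -0.7]
width: 0.724
```

```bash
python3 - <<'E'
from h import *
go([.6292,-.0533,.2],.114+np.pi/2)
im,p=grab('wrist','w2.png')
E
```

```text
spin deg -0.0 shift mm [-84.7   1.3  -1.1] | toolx [ 0.002 -0.    -1.   ] j6 -0.20 t 5.20 pos [ 0.6304 -0.0545  0.1153] yaw 1.684 F [-0.  -0.  -0.7] w 0.724
```

View pics/w2.png

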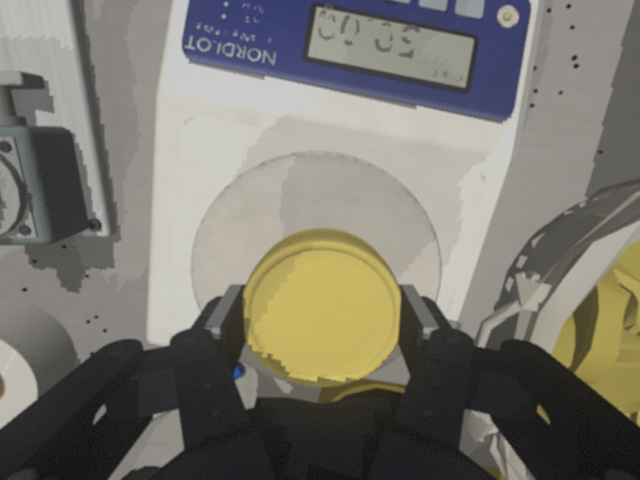

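The wrist view shows the tin held squarely between the pads at (323,308) and clear of the pan. I'll lift it and move towards the vice, then look again from there.

jog_arm --pt "-0.03 0 0 0" --pt "-0.03 0 0 0" --pt "-0.025 -0.03 0 0" --pt "0 -0.04 0 0" --pt "0 -0.04 0 0"

```text
t: 5.88
eef_pos: [0.6423, -0.1645, 0.1997]
eef_rot: [-0.04, 0.706, 0.04, 0.706]
force: [0.1, -0.1, -1.4]
width: 0.725
```

jog_arm --pt "0 -0.03 0 0" --pt "0 -0.03 0 0" --pt "0 -0.01 0 0" --pt "0 0 0 0" --pt "0 0 0 0"

```text
t: 6.5
eef_pos: [0.6498, -0.232, 0.1992]
eef_rot: [-0.04, 0.706, 0.041, 0.706]
force: [-0.7, -0.1, -0.8]
width: 0.72
```

```bash
python3 - <<'E'
from h import *
go([.506,-.258,.2],.114+np.pi/2)
im,p=grab('wrist','w3.png')
a,b=proj(p,[.5508,-.2526,.012]),proj(p,[.45,-.26,.012]);print(a,b)
hsv=cv2.cvtColor(im,cv2.COLOR_RGB2HSV)
m=cv2.inRange(hsv,(18,110,80),(36,255,255));
c=max(cv2.findContours(m,0,1)[0],key=cv2.contourArea);print(cv2.boundingRect(c))
E
```

```text
spin deg 0.0 shift mm [  -0.8   -9.5 -145.8] | toolx [-0.     0.001 -1.   ] j6 -0.46 t 6.50 pos [ 0.6498 -0.232   0.1992] yaw 1.685 F [-0.7 -0.1 -0.8] w 0.720
(np.float64(310.28330766335665), np.float64(95.77239381542418)) (np.float64(314.6390661821922), np.float64(-45.562061992596))
(242, 228, 160, 158)
```

View pics/w3.png

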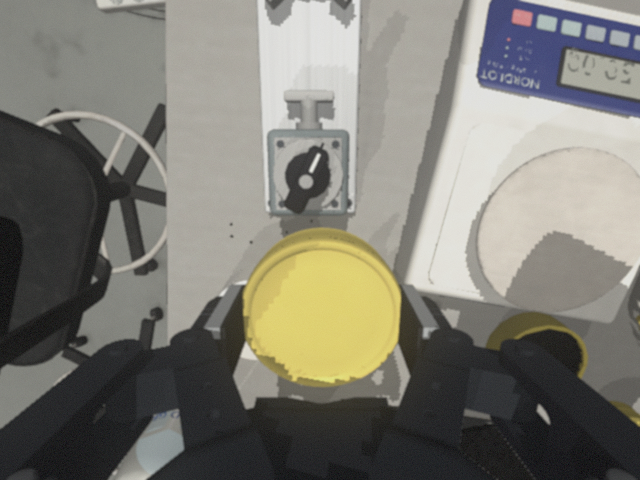

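The wrist view shows the tin still level in the grip at (322,305). The vice is straight ahead with its housing top at x 268–350, y 130–214, its knob at about (307,175), its jaw at (310,96), and its axis vertical in the image. I'll compute its pose from this view.

```bash
python3 - <<'E'
from h import *
p=manip.camera_params('wrist')
# base edges
L=[onz(p,u,v,.01)[:2] for u,v in[(258,2),(265,205)]];R=[onz(p,u,v,.01)[:2] for u,v in[(360,2),(354,205)]]
for a,b in(L,R):print('edge yaw',np.arctan2(*(b-a)[::-1]),a,b)
print('mid far',(L[0]+R[0])/2,'near',(L[1]+R[1])/2,'widths',np.linalg.norm(L[0]-R[0]),np.linalg.norm(L[1]-R[1]))
e=(onz(p,265,214,.01)+onz(p,355,214,.01))/2;print('base +x end',e)
H=np.array([onz(p,u,v,.052)[:2] for u,v in[(268,130),(349,130),(350,213),(269,214)]]);print('housing',H.mean(0),H)
J=np.array([onz(p,u,v,.0315)[:2] for u,v in[(286,91),(333,91)]]);print('jawface',J.mean(0),J)
k=np.array([onz(p,u,v,.095)[:2] for u,v in[(319,148),(293,208)]]);print('knob bar',k.mean(0),np.arctan2(*(k[0]-k[1])[::-1]))
# tin centre in grip vs TCP: top at TCP z +.0066
s=manip.get_state();im=cv2.imread('pics/w3.png');hsv=cv2.cvtColor(im,cv2.COLOR_BGR2HSV)
print('tin pred', proj(p,s['eef_pos']+[0,0,.0066]), onz(p,322,307,s['eef_pos'][2]+.0066), s['eef_pos'])
E
```

```text
edge yaw 0.10503561979718509 [ 0.48623047 -0.30134424] [ 0.64916587 -0.284167  ]
edge yaw 0.11160071892839103 [ 0.4769361  -0.22081829] [ 0.63973978 -0.20257347]
mid far [ 0.48158329 -0.26108126] near [ 0.64445283 -0.24337024] widths 0.08106056132610276 0.0821362028312758
base +x end [ 0.6528476  -0.24201063  0.01      ]
housing [ 0.61091683 -0.24597839] [[ 0.58234451 -0.28021831]
 [ 0.57531042 -0.21930802]
 [ 0.63884223 -0.20974826]
 [ 0.64717017 -0.27463898]]
jawface [ 0.54926976 -0.25279884] [[ 0.55139793 -0.27123044]
 [ 0.5471416  -0.23436724]]
knob bar [ 0.61013457 -0.24684   ] 2.835634983452376
tin pred (np.float64(321.2735898553116), np.float64(318.0263937247707)) [ 0.64507304 -0.23212179  0.20593977] [ 0.64988394 -0.2318515   0.19933977]
```

```bash
python3 - <<'E'
from h import *
go([.510,-.257,.0274],.109+np.pi/2)
E
```

```text
spin deg 0.3 shift mm [ 171.9   -9.8 -141.8] | toolx [-0.     0.001 -1.   ] j6 -0.46 t 6.55 pos [ 0.6499 -0.2319  0.1993] yaw 1.685 F [-0.1  0.6 -0.4] w 0.723
```

jog_arm --pt "0 -0.002 -0.035 0.3" --pt "0 -0.002 -0.035 0" --pt "0 -0.002 -0.035 0" --pt "0 -0.002 -0.025 0" --pt "0.02 -0.002 -0.0118 0"

```text
t: 7.18
eef_pos: [0.51, -0.2582, 0.1812]
eef_rot: [-0.039, 0.705, 0.038, 0.707]
force: [0.6, 0.9, -0.6]
width: 0.724
```

jog_arm --pt "0.04 0 0 0" --pt "0.04 0 0 0" --pt "0.03 0 0 0" --pt "0.015 0 0 0" --pt "0 0 0 0"

```text
t: 7.8
eef_pos: [0.5096, -0.2577, 0.0538]
eef_rot: [-0.038, 0.707, 0.039, 0.706]
force: [-0.1, -1.0, -1.1]
width: 0.719
```

```bash
python3 - <<'E'
from h import *
go([.510,-.257,.0274],.109+np.pi/2)
im,p=grab('wrist','w4.png'); im,p=grab('top')
cv2.imwrite('pics/t2.png',cv2.resize(im[200:350,310:450,::-1],None,fx=4,fy=4,interpolation=2))
E
```

```text
spin deg -0.0 shift mm [26.4  0.7  0.5] | toolx [-0.002  0.001 -1.   ] j6 -0.58 t 7.80 pos [ 0.5096 -0.2577  0.0538] yaw 1.680 F [-0.1 -1.  -1.1] w 0.719
```

View pics/w4.png

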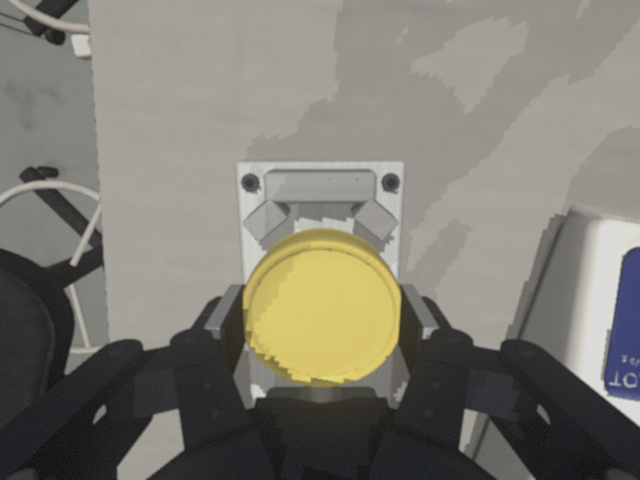

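The wrist view shows the tin centred on the vice at x=322, with the V stop ahead at (320,190) and the base's end edge at y=161. I'll check the distance along the vice from that edge.

```bash
python3 - <<'E'
from h import *
p=manip.camera_params('wrist')
for z in(.008,.012):
    e=(onz(p,238,161,z)+onz(p,405,161,z))/2;print('end',e,'nest',e+.055*np.array([.994,.109,0]))
E
```

```text
end [ 0.45458118 -0.26487229  0.008     ] nest [ 0.50925118 -0.25887729  0.008     ]
end [ 0.45428386 -0.26490158  0.012     ] nest [ 0.50895386 -0.25890658  0.012     ]
```

jog_arm --pt "0.008 0 0.0025 0" --pt "0.008 0 0 0" --pt "0.005 0 0 0" --pt "0.003 0 0 0" --pt "0 0 0 0"

```text
t: 8.52
eef_pos: [0.5123, -0.2582, 0.03]
eef_rot: [-0.038, 0.706, 0.038, 0.706]
force: [-1.1, 0.8, 0.1]
width: 0.725
```

jog_arm --pt "0.001 0 0 0" --pt "0 0 0 0"

```text
t: 8.78
eef_pos: [0.5127, -0.2584, 0.0294]
eef_rot: [-0.038, 0.706, 0.038, 0.706]
force: [1.0, -0.6, -0.3]
width: 0.721
```

jog_arm --pt "0.001 0 0 0" --pt "0 0 0 0"

```text
t: 9.02
eef_pos: [0.5125, -0.2583, 0.0283]
eef_rot: [-0.038, 0.706, 0.038, 0.706]
force: [-0.5, -0.1, -0.7]
width: 0.723
```

jog_arm --pt "0.001 0 0 0" --pt "0 0 0 0"

```text
t: 9.28
eef_pos: [0.5127, -0.2584, 0.0277]
eef_rot: [-0.038, 0.706, 0.038, 0.706]
force: [-1.4, 1.2, 2.7]
width: 0.721
```

jog_arm --pt "0.0005 0 0 0" --pt "0 0 0 0"

```text
t: 9.52
eef_pos: [0.5126, -0.2584, 0.0276]
eef_rot: [-0.038, 0.706, 0.038, 0.706]
force: [-2.4, 1.2, 6.1]
width: 0.721
```

The tin is touching the bed with about 6 N. I'll open the fingers and lift.

jog_arm --pt "0 0 0 0" --pt "0 0 0 0" --pt "0 0 0 0" --pt "0 0 0 0" --pt "-0.004 0 0 0" --gripper 0.0854

```text
t: 10.15
eef_pos: [0.5122, -0.2581, 0.0305]
eef_rot: [-0.038, 0.706, 0.038, 0.706]
force: [-1.1, -0.7, 0.0]
width: 1.005
```

jog_arm --pt "-0.02 0 0 0" --pt "-0.04 0 0 0" --pt "-0.05 0 0.02 0" --pt "-0.02 0 0.04 0" --pt "0 0 0.04 0"

```text
t: 10.78
eef_pos: [0.6145, -0.2483, 0.1644]
eef_rot: [-0.039, 0.704, 0.037, 0.708]
force: [0.1, -0.3, 0.5]
width: 0.997
```

jog_arm --pt "0 0 0.03 10" --pt "0 0 0 10" --pt "0 0 0 0" --pt "0 0 0 0"

```text
t: 11.28
eef_pos: [0.6414, -0.2443, 0.1609]
eef_rot: [0.084, 0.702, -0.084, 0.702]
force: [-0.0, -0.2, -0.2]
width: 1.001
```

```bash
python3 - <<'E'
from h import *
go([.6105,-.246,.1],-.34+np.pi/2)
im,p=grab('wrist','w5.png'); print(proj(p,[.6105,-.246,.095]),proj(p,[.5085,-.258,.034]),proj(p,[.549,-.253,.0315]))
hsv=cv2.cvtColor(im,cv2.COLOR_RGB2HSV)
m=cv2.inRange(hsv,(18,110,80),(36,255,255));u0,v0=map(int,proj(p,[.5085,-.258,.034]))
for c in cv2.findContours(m,0,1)[0]:
    if cv2.contourArea(c)>1500: e=cv2.fitEllipse(c);print(np.round(e[0]),np.round(e[1]),onz(p,*e[0],.034))
E
```

```text
spin deg 5.8 shift mm [ 60.9 -11.9 -28.6] | toolx [-0.  0. -1.] j6 -0.13 t 11.28 pos [ 0.6414 -0.2443  0.1609] yaw 1.332 F [-0.  -0.2 -0.2] w 1.001
(np.float64(305.5089961191024), np.float64(207.36101468184702)) (np.float64(253.48981703421467), np.float64(45.354210342759984)) (np.float64(277.7698688525082), np.float64(107.05067866505897))
[635. 310.] [ 89. 106.] [ 0.76667314 -0.01336862  0.034     ]
[256.  52.] [ 95. 107.] [ 0.51266789 -0.25774655  0.034     ]
```

View pics/w5.png

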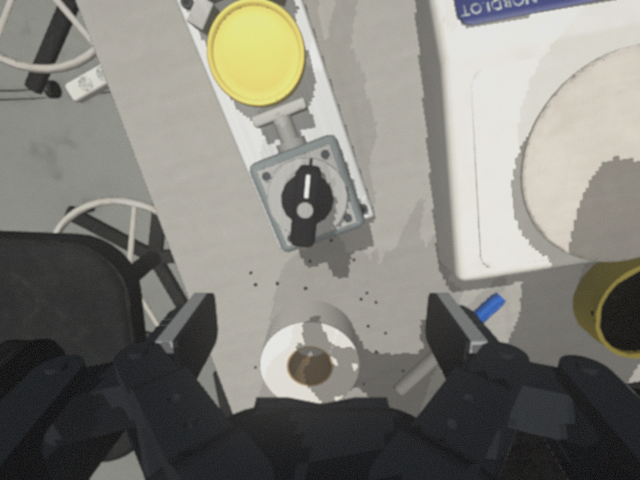

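The view shows the tin flat on the bed between the V stop and jaw at (256,52), measured at (0.5127,-0.2577). The knob bar runs from (311,162) to (302,245). Next I'll work out the knob grip.

```bash
python3 - <<'E'
from h import *
p=manip.camera_params('wrist')
a=onz(p,308,172,.095);b=onz(p,305,208,.095);print(a,b,np.arctan2(*(b-a)[[1,0]]))
a=onz(p,312,162,.093);b=onz(p,301,243,.09);th=np.arctan2(*(b-a)[[1,0]]);print((a+b)/2,th)
go([.6108,-.2462,.089],-.34+np.pi/2); go([.6108,-.2462,.089],th+np.pi/2)
E
```

```text
[ 0.59152512 -0.23975853  0.095     ] [ 0.61077931 -0.24642413  0.095     ] -0.3332759917198829
[ 0.60939723 -0.24546403  0.0915    ] -0.38439860412631255
spin deg 5.8 shift mm [ 72.  -11.9 -28.2] | toolx [-0.  0. -1.] j6 -0.12 t 11.32 pos [ 0.6414 -0.2444  0.161 ] yaw 1.331 F [-0.6 -0.6  0.9] w 0.998
spin deg 8.3 shift mm [ 72.  -13.1 -27.7] | toolx [-0.  0. -1.] j6 -0.12 t 11.32 pos [ 0.6414 -0.2444  0.161 ] yaw 1.331 F [-0.6 -0.6  0.9] w 0.998
```

jog_arm --pt "0 0 0 7" --pt "0.02 -0.012 -0.028 0" --pt "0.03 0 0 0" --pt "0.02 0 0 0" --pt "0 0 0 0" --gripper 0.05

```text
t: 11.95
eef_pos: [0.6094, -0.2452, 0.0893]
eef_rot: [0.128, 0.697, -0.127, 0.694]
force: [0.1, 0.3, 0.4]
width: 0.585
```

```bash
python3 - <<'E'
from h import *
go([.6105,-.2462,.089],-.35+np.pi/2)
E
```

```text
spin deg -0.7 shift mm [ 0.3 -0.6  1.3] | toolx [-0.004  0.001 -1.   ] j6 -0.02 t 11.95 pos [ 0.6094 -0.2452  0.0893] yaw 1.208 F [0.1 0.3 0.4] w 0.585
```

jog_arm --pt "0 -0.0005 0.001 0" --pt "0 0 0 0" --pt "0 0 0 0" --pt "0 0 0 0" --pt "0 0 0 0" --gripper 0.0

```text
t: 12.58
eef_pos: [0.6131, -0.247, 0.0924]
eef_rot: [0.127, 0.695, -0.128, 0.696]
force: [-0.6, -1.5, 5.6]
width: 0.145
```

```bash
cat >> h.py <<'E'
def st():
    s=manip.get_state();R=Ro.from_quat(s['eef_rot']).as_matrix();print('t %.2f'%s['t'],'yaw %.3f'%np.arctan2(R[1,1],R[0,1]),'j6 %.3f'%s['joints'][5],np.round(s['eef_pos'],4),'F',np.round(s['force'],1),'T',np.round(s['ft_torque'],3),'w %.3f'%s['width'],'tq6 %.3f'%s['joint_torque'][5])
E
python3 -c "
from h import *
st()"
```

```text
t 12.57 yaw 1.208 j6 -0.020 [ 0.6131 -0.247   0.0924] F [-0.6 -1.5  5.6] T [-0.182  0.153  0.052] w 0.145 tq6 0.010
```

Closing on the knob pushed the tool up 3 mm with 5.6 N, so the fingertips are probably on the disc. I'll open, rise 4 mm and grip again.

jog_arm --pt "0 0 0 0" --pt "0 0 0 0" --pt "-0.004 0 0 0" --pt "0 0 0 0" --gripper 0.035

```text
t: 13.08
eef_pos: [0.6124, -0.2464, 0.0951]
eef_rot: [0.128, 0.695, -0.128, 0.696]
force: [0.5, -0.5, 1.4]
width: 0.414
```

```bash
python3 -c "
from h import *
st();go([.6105,-.2462,.093],-.35+np.pi/2)"
```

```text
t 13.07 yaw 1.208 j6 -0.019 [ 0.6124 -0.2464  0.0951] F [ 0.5 -0.5  1.4] T [0.001 0.075 0.007] w 0.414 tq6 -0.000
spin deg -0.8 shift mm [ 2.1 -0.4 -1.8] | toolx [ 0. -0. -1.] j6 -0.02 t 13.07 pos [ 0.6124 -0.2464  0.0951] yaw 1.208 F [ 0.5 -0.5  1.4] w 0.414
```

jog_arm --pt "0.001 0 -0.0015 0" --pt "0 0 0 0" --pt "0 0 0 0" --pt "0 0 0 0" --gripper 0.0

```text
t: 13.58
eef_pos: [0.6106, -0.246, 0.0939]
eef_rot: [0.128, 0.696, -0.128, 0.695]
force: [-0.8, -0.8, 1.4]
width: 0.141
```

```bash
python3 -c "
from h import *
st()"
```

```text
t 13.57 yaw 1.207 j6 -0.019 [ 0.6106 -0.246   0.0939] F [-0.8 -0.8  1.4] T [-0.227  0.255 -0.027] w 0.141 tq6 0.007
```

jog_arm --pt "0 0 0 10" --pt "0 0 0 10" --pt "0 0 0 10" --pt "0 0 0 10" --pt "0 0 0 0"

```text
t: 14.2
eef_pos: [0.611, -0.2457, 0.0939]
eef_rot: [0.357, 0.61, -0.357, 0.61]
force: [0.1, 0.2, 0.3]
width: 0.139
```

```bash
python3 -c "
from h import *
st()"
```

```text
t 14.20 yaw 0.512 j6 0.676 [ 0.611  -0.2457  0.0939] F [0.1 0.2 0.3] T [ 0.089 -0.006  0.125] w 0.139 tq6 0.434
```

jog_arm --pt "0 0 0 10" --pt "0 0 0 10" --pt "0 0 0 0"

```text
t: 14.58
eef_pos: [0.6113, -0.2456, 0.0939]
eef_rot: [0.457, 0.539, -0.457, 0.54]
force: [1.6, 1.3, 1.0]
width: 0.145
```

```bash
python3 -c "
from h import *
st()"
```

```text
t 14.57 yaw 0.165 j6 1.023 [ 0.6113 -0.2456  0.0939] F [1.6 1.3 1. ] T [ 0.145 -0.255  0.064] w 0.145 tq6 0.418
```

jog_arm --pt "0 0 0 6" --pt "0 0 0 6" --pt "0 0 0 0"

```text
t: 14.95
eef_pos: [0.6114, -0.2457, 0.0939]
eef_rot: [0.511, 0.489, -0.51, 0.489]
force: [2.4, 0.3, 0.0]
width: 0.145
```

```bash
python3 -c "
from h import *
st()"
```

```text
t 14.95 yaw -0.044 j6 1.232 [ 0.6114 -0.2457  0.0939] F [2.4 0.3 0. ] T [ 0.173 -0.493  0.151] w 0.145 tq6 0.294
```

jog_arm --pt "0 0 0 6" --pt "0 0 0 0"

```text
t: 15.2
eef_pos: [0.6114, -0.2458, 0.0939]
eef_rot: [0.536, 0.461, -0.535, 0.462]
force: [2.5, 1.0, 0.6]
width: 0.144
```

```bash
python3 -c "
from h import *
st()"
```

```text
t 15.20 yaw -0.149 j6 1.337 [ 0.6114 -0.2458  0.0939] F [2.5 1.  0.6] T [ 0.19  -0.582  0.119] w 0.144 tq6 0.301
```

jog_arm --pt "0 0 0 6" --pt "0 0 0 0"

```text
t: 15.45
eef_pos: [0.6114, -0.2458, 0.0939]
eef_rot: [0.56, 0.432, -0.559, 0.433]
force: [3.8, -0.8, -1.0]
width: 0.144
```

```bash
python3 -c "
from h import *
st()"
```

```text
t 15.45 yaw -0.254 j6 1.442 [ 0.6114 -0.2458  0.0939] F [ 3.8 -0.8 -1. ] T [ 0.238 -0.761  0.102] w 0.144 tq6 0.296
```

jog_arm --pt "0 0 0 6" --pt "0 0 0 0"

```text
t: 15.7
eef_pos: [0.6114, -0.2459, 0.0939]
eef_rot: [0.582, 0.402, -0.581, 0.403]
force: [3.8, 0.2, -0.6]
width: 0.142
```

```bash
python3 -c "
from h import *
st()"
```

```text
t 15.70 yaw -0.359 j6 1.547 [ 0.6114 -0.2459  0.0939] F [ 3.8  0.2 -0.6] T [ 0.177 -0.957  0.121] w 0.142 tq6 0.300
```

jog_arm --pt "0 0 0 6" --pt "0 0 0 0"

```text
t: 15.95
eef_pos: [0.6114, -0.2459, 0.0939]
eef_rot: [0.602, 0.371, -0.601, 0.372]
force: [3.8, 0.2, -1.1]
width: 0.144
```

```bash
python3 -c "
from h import *
st()"
```

```text
t 15.95 yaw -0.464 j6 1.652 [ 0.6114 -0.2459  0.0939] F [ 3.8  0.2 -1.1] T [ 0.199 -1.02   0.177] w 0.144 tq6 0.330
```

jog_arm --pt "0 0 0 6" --pt "0 0 0 0"

```text
t: 16.2
eef_pos: [0.6114, -0.246, 0.0939]
eef_rot: [0.62, 0.339, -0.62, 0.34]
force: [4.9, 0.7, -1.1]
width: 0.144
```

```bash
python3 -c "
from h import *
st()
im,p=grab('wrist');m=cv2.inRange(cv2.cvtColor(im,cv2.COLOR_RGB2HSV),(18,110,80),(36,255,255))
for c in cv2.findContours(m,0,1)[0]:
    if cv2.contourArea(c)>1500: e=cv2.fitEllipse(c);print(np.round(e[0]),np.round(e[1]),onz(p,*e[0],.034))"
```

```text
t 16.20 yaw -0.568 j6 1.757 [ 0.6114 -0.246   0.0939] F [ 4.9  0.7 -1.1] T [ 0.079 -1.133  0.225] w 0.144 tq6 0.361
```

The torque is now climbing (Tz 0.12, 0.18, 0.23), so the jaw has met the tin. I'll use smaller steps until the click.

jog_arm --pt "0 0 0 4" --pt "0 0 0 0"

```text
t: 16.5
eef_pos: [0.6113, -0.246, 0.0939]
eef_rot: [0.632, 0.317, -0.631, 0.318]
force: [5.2, 0.4, -0.7]
width: 0.141
```

```bash
python3 -c "
from h import *
st()"
```

```text
t 16.50 yaw -0.639 j6 1.827 [ 0.6113 -0.246   0.0939] F [ 5.2  0.4 -0.7] T [ 0.078 -1.339  0.188] w 0.141 tq6 0.303
```

jog_arm --pt "0 0 0 4" --pt "0 0 0 0"

```text
t: 16.75
eef_pos: [0.6113, -0.246, 0.0939]
eef_rot: [0.643, 0.295, -0.642, 0.296]
force: [5.5, -0.2, -1.1]
width: 0.144
```

```bash
python3 -c "
from h import *
st()"
```

```text
t 16.75 yaw -0.709 j6 1.897 [ 0.6113 -0.246   0.0939] F [ 5.5 -0.2 -1.1] T [ 0.041 -1.283  0.2  ] w 0.144 tq6 0.323
```

jog_arm --pt "0 0 0 4" --pt "0 0 0 0"

```text
t: 17.0
eef_pos: [0.6114, -0.2461, 0.094]
eef_rot: [0.653, 0.272, -0.652, 0.273]
force: [4.6, -0.1, -1.1]
width: 0.142
```

```bash
python3 -c "
from h import *
st()"
```

```text
t 17.00 yaw -0.779 j6 1.967 [ 0.6114 -0.2461  0.094 ] F [ 4.6 -0.1 -1.1] T [ 0.032 -1.323  0.194] w 0.142 tq6 0.345
```

jog_arm --pt "0 0 0 4" --pt "0 0 0 0"

```text
t: 17.25
eef_pos: [0.6114, -0.2461, 0.094]
eef_rot: [0.662, 0.249, -0.661, 0.25]
force: [4.9, -0.2, -0.9]
width: 0.145
```

```bash
python3 -c "
from h import *
st()"
```

```text
t 17.25 yaw -0.849 j6 2.037 [ 0.6114 -0.2461  0.094 ] F [ 4.9 -0.2 -0.9] T [-0.03  -1.325  0.279] w 0.145 tq6 0.362
```

jog_arm --pt "0 0 0 4" --pt "0 0 0 0"

```text
t: 17.5
eef_pos: [0.6114, -0.2462, 0.0939]
eef_rot: [0.67, 0.226, -0.669, 0.227]
force: [4.9, -0.4, -1.5]
width: 0.139
```

```bash
python3 -c "
from h import *
st()"
```

```text
t 17.50 yaw -0.918 j6 2.106 [ 0.6114 -0.2462  0.0939] F [ 4.9 -0.4 -1.5] T [-0.072 -1.24   0.253] w 0.139 tq6 0.380
```

jog_arm --pt "0 0 0 4" --pt "0 0 0 0"

```text
t: 17.75
eef_pos: [0.6114, -0.2462, 0.094]
eef_rot: [0.678, 0.203, -0.677, 0.203]
force: [4.9, 0.0, -2.0]
width: 0.145
```

```bash
python3 -c "
from h import *
st()"
```

```text
t 17.75 yaw -0.989 j6 2.177 [ 0.6114 -0.2462  0.094 ] F [ 4.9  0.  -2. ] T [-0.058 -1.304  0.12 ] w 0.145 tq6 0.200
```

The torque fell sharply (Tz 0.25 to 0.12, joint 6 0.38 to 0.20), which is the first click at about 2.2 rad. I'll turn 5° more, staying well short of a second click, to check the torque rises again. Then I'll let go.

jog_arm --pt "0 0 0 5" --pt "0 0 0 0"

```text
t: 18.0
eef_pos: [0.6114, -0.2463, 0.0939]
eef_rot: [0.686, 0.173, -0.685, 0.174]
force: [6.3, -0.4, -1.6]
width: 0.14
```

```bash
python3 -c "
from h import *
st()"
```

```text
t 18.00 yaw -1.076 j6 2.264 [ 0.6114 -0.2463  0.0939] F [ 6.3 -0.4 -1.6] T [-0.053 -1.366  0.166] w 0.140 tq6 0.295
```

jog_arm --pt "0 0 0 0" --pt "0 0 0 0" --pt "0 0 0 0" --pt "0 0 0 0" --gripper 0.05

```text
t: 18.5
eef_pos: [0.6102, -0.2459, 0.0937]
eef_rot: [-0.686, -0.172, 0.686, -0.172]
force: [0.1, 0.8, -0.4]
width: 0.581
```

jog_arm --pt "-0.02 0 0 0" --pt "-0.04 0 0 0" --pt "-0.05 0 0 -10" --pt "-0.02 0 0 -10" --pt "0 0 0 -10"

```text
t: 19.12
eef_pos: [0.6119, -0.2464, 0.2268]
eef_rot: [0.618, 0.344, -0.616, 0.347]
force: [-0.5, 0.0, -1.2]
width: 0.587
```

jog_arm --pt "0 0 0 -10" --pt "0 0 0 -10" --pt "0 0 0 -10" --pt "0 0 0 -10" --pt "0 0 0 -10"

```text
t: 19.75
eef_pos: [0.6104, -0.2459, 0.2238]
eef_rot: [0.413, 0.574, -0.413, 0.574]
force: [0.4, 0.6, -0.8]
width: 0.585
```

```bash
python3 -c "
from h import *
st();go([.65,-.24,.2],.11+np.pi/2)"
```

```text
t 19.75 yaw 0.323 j6 0.865 [ 0.6104 -0.2459  0.2238] F [ 0.4  0.6 -0.8] T [ 0.041  0.043 -0.005] w 0.585 tq6 1.149
spin deg -77.8 shift mm [23.8  1.5 40. ] | toolx [-0.001 -0.    -1.   ] j6 0.86 t 19.75 pos [ 0.6104 -0.2459  0.2238] yaw 0.323 F [ 0.4  0.6 -0.8] w 0.585
```

jog_arm --pt "0 0 0 -10" --pt "0 0 0 -10" --pt "0 0 0 -10" --pt "0 0 0 -10" --pt "0 0 0 -10"

```text
t: 20.38
eef_pos: [0.6104, -0.2459, 0.2237]
eef_rot: [0.132, 0.695, -0.132, 0.695]
force: [-1.3, 0.1, -0.5]
width: 0.587
```

jog_arm --pt "0 0 0 -10" --pt "0 0 0 -10" --pt "0 0 0 -8" --pt "0.02 0 0.03 0" --pt "0 0 0 0"

```text
t: 21.0
eef_pos: [0.6408, -0.242, 0.2016]
eef_rot: [-0.038, 0.707, 0.039, 0.705]
force: [-1.2, 0.4, -0.9]
width: 0.586
```

```bash
python3 - <<'E'
from h import *
st()
im,p=grab('wrist')
u,v=proj(p,[.55,-.253,.03]);u,v=int(u),int(v);print(u,v)
y0=max(0,v-130);c=im[y0:v+130,max(0,u-130):u+130,::-1];cv2.imwrite('pics/w6.png',cv2.resize(c,None,fx=2.3,fy=2.3,interpolation=2));print(y0,max(0,u-130))
m=cv2.inRange(cv2.cvtColor(im,cv2.COLOR_RGB2HSV),(18,110,80),(36,255,255))
for c in cv2.findContours(m,0,1)[0]:
    if cv2.contourArea(c)>1500: e=cv2.fitEllipse(c);print(np.round(e[0]),np.round(e[1]),onz(p,*e[0],.034))
E
```

```text
t 21.00 yaw 1.680 j6 -0.470 [ 0.6408 -0.242   0.2016] F [-1.2  0.4 -0.9] T [-0.052 -0.028  0.021] w 0.586 tq6 0.031
319 106
0 189
[319.  44.] [83. 91.] [ 0.50534757 -0.25884565  0.034     ]
```

View pics/w6.png

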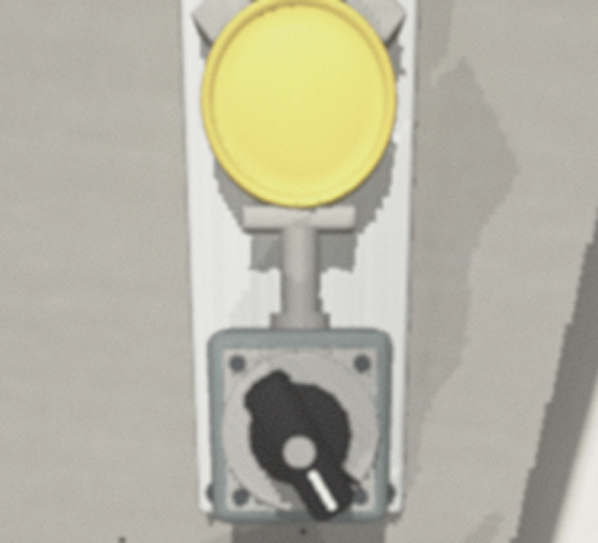

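The crop shows the tin flat against the V stop with the jaw face touching it. It was pushed about 7 mm to -x, to (0.5055,-0.2588), and the knob has turned about 2.2 rad. The collar mark isn't clear, so I'll take one look from above the knob.

jog_arm --pt "0 0 0.03 0" --pt "0.03 0 0.015 0" --pt "0 0 0 0"

```text
t: 21.42
eef_pos: [0.6838, -0.2372, 0.1715]
eef_rot: [-0.038, 0.708, 0.039, 0.704]
force: [-1.2, 0.6, -1.3]
width: 0.587
```

```bash
python3 - <<'E'
from h import *
im,p=grab('wrist')
u,v=map(int,proj(p,[.6108,-.246,.06]))
x0,y0=u-75,max(0,v-75);c=im[y0:v+75,x0:u+75,::-1];cv2.imwrite('pics/w7.png',cv2.resize(c,None,fx=4,fy=4,interpolation=2));print(x0,y0,'collar centre in crop',4*(np.array(proj(p,[.6108,-.246,.059]))-[x0,y0]))
for a in np.arange(.2,1.4,.2):print(round(a,1),4*(np.array(proj(p,[.6108+.022*np.cos(a),-.246+.022*np.sin(a),.059]))-[x0,y0]))
E
```

```text
244 53 collar centre in crop [302.80725254 303.65932818]
0.2 [314.72691009 438.31374526]
0.4 [340.14091553 433.30629406]
0.6 [364.17082445 423.23035289]
0.8 [385.91373204 408.43295086]
1.0 [404.53390474 389.43117835]
1.2 [419.29107955 366.90233263]
```

View pics/w7.png

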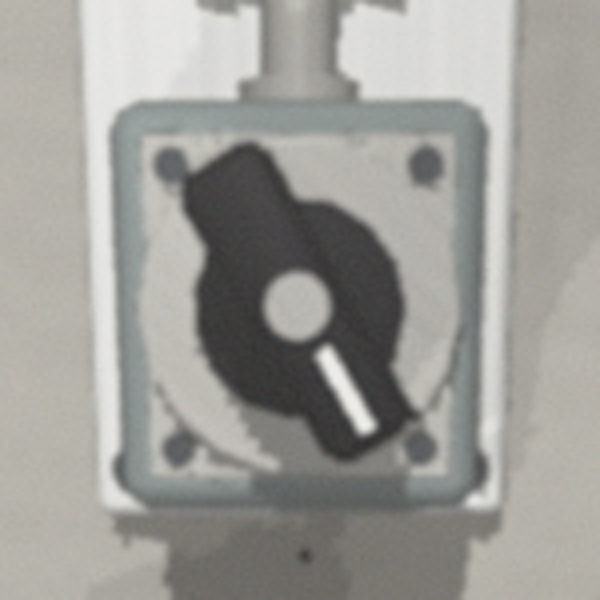

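The crop shows the knob bar at about 0.61 rad. A black nib beside its corner at (410,412) corresponds to about 0.9 rad, where the collar mark would be after one click. I'll confirm that with a brightness profile and check the bystanders.

```bash
python3 - <<'E'
from h import *
im,p=grab('wrist');g=cv2.cvtColor(im,cv2.COLOR_RGB2GRAY).astype(np.float32)
for r in(.0245,.026):
    print(r,[(round(a,2),int(cv2.remap(g,*[np.array([[np.float32(k)]]) for k in proj(p,[.6108+r*np.cos(a),-.246+r*np.sin(a),.059])],1)[0,0])) for a in np.arange(.1,1.6,.1)])
t,p=grab('top'); o=cv2.imread('pics/top1.png')[:,:,::-1]
d=cv2.absdiff(t,np.ascontiguousarray(o)).max(2)
for n,(x,y) in dict(open=(244,150),marker=(336,145),roll=(407,158)).items():print(n,np.median(d[y-20:y+20,x-20:x+20]),(d[y-20:y+20,x-20:x+20]>40).mean())
E
```

```text
0.0245 [(np.float64(0.1), 128), (np.float64(0.2), 120), (np.float64(0.3), 69), (np.float64(0.4), 57), (np.float64(0.5), 54), (np.float64(0.6), 63), (np.float64(0.7), 55), (np.float64(0.8), 57), (np.float64(0.9), 60), (np.float64(1.0), 182), (np.float64(1.1), 186), (np.float64(1.2), 189), (np.float64(1.3), 190), (np.float64(1.4), 181), (np.float64(1.5), 178)]
0.026 [(np.float64(0.1), 125), (np.float64(0.2), 127), (np.float64(0.3), 107), (np.float64(0.4), 65), (np.float64(0.5), 72), (np.float64(0.6), 80), (np.float64(0.7), 81), (np.float64(0.8), 87), (np.float64(0.9), 86), (np.float64(1.0), 157), (np.float64(1.1), 151), (np.float64(1.2), 150), (np.float64(1.3), 146), (np.float64(1.4), 129), (np.float64(1.5), 133)]
open 3.0 0.0
marker 47.0 0.756875
roll 109.0 0.809375
```

The profile is inconclusive because the bar covers that area, and the arm hides the roll and marker from the top camera. One oblique look from the +y side should settle the mark. It will also move the arm off the bystanders.

jog_arm --pt "-0.01 0.03 0 0" --pt "0 0.04 0 0" --pt "0 0.03 0 0" --pt "0 0 0 0"

```text
t: 22.08
eef_pos: [0.6742, -0.1367, 0.1861]
eef_rot: [-0.039, 0.705, 0.039, 0.707]
force: [-0.4, -0.5, 0.7]
width: 0.588
```

```bash
python3 - <<'E'
from h import *
im,p=grab('wrist')
u,v=map(int,proj(p,[.6108,-.246,.06]))
x0,y0=max(0,u-75),max(0,v-75);c=im[y0:v+75,x0:u+75,::-1];cv2.imwrite('pics/w8.png',cv2.resize(c,None,fx=4,fy=4,interpolation=2))
for a in (.3,.61,.92,1.23):print(a,4*(np.array(proj(p,[.6108+.024*np.cos(a),-.246+.024*np.sin(a),.059]))-[x0,y0]))
E
```

```text
0.3 [344.58258719 440.11107573]
0.61 [382.04387368 425.87484755]
0.92 [412.53654636 399.99542381]
1.23 [433.20649755 364.63767204]
```

View pics/w8.png

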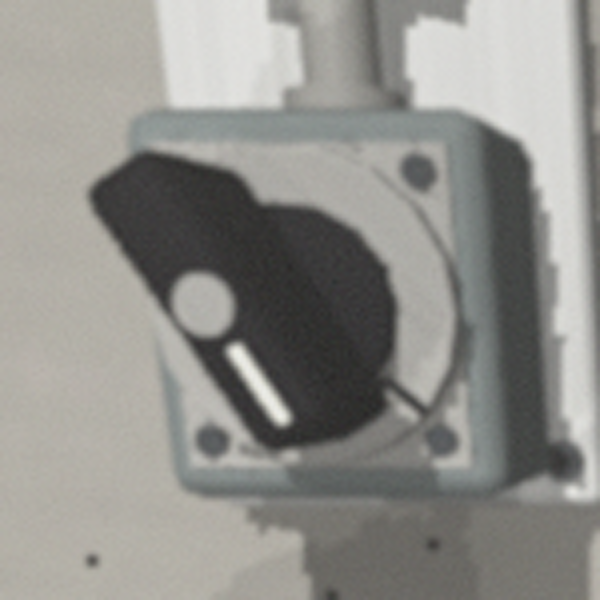

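The collar mark is now clear, running from (388,380) to (425,412). That matches the 0.92 rad prediction (412,400), so the ratchet has slipped exactly one click. I'll do a last bystander check with the top camera now it is less covered, then hand in.

```bash
python3 - <<'E'
from h import *
t,p=grab('scene'); o=np.ascontiguousarray(cv2.imread('pics/sc1.png')[:,:,::-1])
d=cv2.absdiff(t,o).max(2)
for n,(x,y) in dict(open=(352,222),marker=(395,258),roll=(420,285)).items():print(n,np.median(d[y-8:y+8,x-15:x+15]),(d[y-8:y+8,x-15:x+15]>40).mean())
st();print(manip.job_done())
E
```

```text
open 5.0 0.052083333333333336
marker 6.0 0.10833333333333334
roll 7.0 0.0
t 22.18 yaw 1.679 j6 -0.311 [ 0.6746 -0.1389  0.1854] F [ 0.  -0.5  0.6] T [-0.022 -0.05  -0.025] w 0.582 tq6 0.002
the job is handed in; nothing more can be done
None
```

I moved the tin from the scale pan to the vice bed, tightened the knob to one ratchet click, let go and handed the job in at about 22 s.

**Placing:** The tin went down on the bed with about 6 N of contact, flat between the V stop and the jaw.

**Clamping:** I turned the knob about 2.3 rad clockwise in one grip.
- **Tin seated:** The last view shows the jaw face on the tin and the tin against the V stop, pushed about 7 mm from where I set it.
- **Click count:** The torque fell sharply once, from about 0.25 to 0.12 N m. There was an earlier small dip that might have been a click. The collar mark settled it: it sits about 0.31 rad from the knob, so the ratchet slipped one click.

**Bystanders:** The scene camera shows the open tin, label roll and marker looking as they did at the start. An earlier top-camera check of the roll and marker disagreed, most likely because the arm was in front of them.

**What went less well:**
- **Unit slip:** One early move row was given in millimetres instead of metres. The per-row limit capped it and nothing was touched.
- **Knob grip:** My first grip was too low and pushed the tool up with about 6 N, so I opened, rose 4 mm and gripped again.
- **Brightness check:** A brightness profile of the collar mark was inconclusive because the bar covered it. The side view replaced it.

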